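Find the stamped crate and push it to the dispatch line

ROBOT

A 6-joint arm with a two-finger parallel gripper is mounted at the origin on the work surface. World frame = base frame: x ahead of the robot, y to its left, z up, the work surface at z = 0. Lengths are in m, angles in rad, forces in N, time in s.
With the tool pointing down it reaches from about 0.25 to 0.725 m from the base axis. Payload 4 kg.
Tool frame: the origin (TCP) lies on the centre line of the jaws, within the pads' length; the fingertips stand 14 mm ahead of it and the grasp point (between the pads) lies 5 mm behind it; z points along the fingers, x is the direction in which the jaws open and shut, and the axes are right-handed (so a half turn about z gives the same grasp; the last joint's range is limited). The gripper opens to 85 mm and grips with 20 to 120 N. Pads are 22 mm wide; open, the fingers measure 114 mm over their backs; the gripper's body (76 mm by 85 mm) begins 54 mm behind the grasp point. The pads swing forward as they close: fully open they stand 13 mm farther back than shut.
Start: joints at [-1.32, 0.241, 0.005, 1.335, 0, 1.571], TCP at [0.124, -0.484, 0.212] pointing down, gripper open.
Joint ranges: [-2.72, 2.72], [-1.05, 1.87], [-1.09, 1.28], [-1.99, 2.15], [-1.42, 1.44], [-3.14, 3.14]. Speed limits (rad/s): [2.79, 2.79, 3.14, 3.14, 3.14, 3.14].

INTERFACE

Orientations are given as a unit quaternion [x, y, z, w].
In Python, from workcell import get_obs, optics, ticket gives the robot as it stands.
- The arm moves only by the shell command python3 -m inch 'ROWS'. ROWS is JSON, a list that holds one entry, the list of rows, each a list of 5 numbers: the finger opening in cm, from 0 to 8.54, then the shift along the tool's x, y, z in cm, then the turn about the tool's z in degrees. In form: [[[fingers, dx, dy, dz, roll], ...]]. A call has exactly 5 rows; each row is the pose to reach, as a shift and turn from the pose measured when the call began, along the tool's axes at that moment; what a row does not reach only later rows make up. A row lasts 1/8 s, in which the tool goes at most 62.5 mm and 10.7 degrees, less where a joint would pass 70% of its speed; a pose out of reach is approached as far as the arm can. A call with a gripper value outside its range is refused whole. The fingers move at their own pace and stop on an object; the grip force is fixed at half the most. Time passes only in rows, so rows that repeat a pose let the fingers close, or fill a call up. It gives the time, the measured TCP pose, the force and the opening at its end, in the units of the state.
- get_obs(): the state, without advancing time (a new reading comes with each control period).
- optics.camera(name): name is "side" or "top" or "wrist"; returns (picture, depth): 420x560x3 uint8, red, green, blue; 420x560 float32, m along the optical axis (not along the pixel's ray), 0 where there is no reading.
- optics.camera_info(name): a dict with "vfov" (degrees; the focal length in pixels is half the picture's height over the tangent of half this angle, whatever the lens; pixels are square), "cx", "cy" (the principal point, pixels), "k1" (the pictures are not rectified: a ray, as slopes to the right and down, at radius r is drawn at 1 + k1 r^2 times it, then the intrinsics apply), "R" (3x3) and "t" (3): a world point X has camera coordinates R X + t. Camera axes: x right, y down, z forward; pixel columns grow to the right and rows downward; lengths in m; the calibration is good to about 2 mm. A picture is of the moment at which its call begins: read the wrist's pose just before it. camera_info takes no time and is no camera call; for the wrist camera it gives the pose at the moment of the call.
- ticket.job_done(): hands the job in, once; it reports no verdict.
The state is a dict: "clock": time; "joint_pos": joint angles; "joint_vel": joint speeds; "tau": joint torques, N m; "eef_pos": TCP position; "tool_rot": TCP orientation; "ft_force": force on the tool from outside, world axes, zero at the start; "ft_torque": the same for the moment, N m; "grip_width": finger opening in m.
Only numpy, scipy, OpenCV 4.12 (cv2) and the standard library are available. Lean on these libraries where they do the work, as an engineer would, in place of code of your own. Each camera call takes 0.05 s, during which the arm holds its last target.

TASK

Two identical empty crates stand on the lab bench, one on either side of the dispatch line, and one of them is stamped underneath. Tip both crates over onto their sides to see their undersides, then push the stamped one along the bench until its middle lies on the taped dispatch line; leave both crates lying on their sides and the plain one off the line. Only touch and push: do not lift or carry a crate, and do not disturb the other things on the bench.

Things in the scene. Friction and masses are not known exactly. Their poses are not given: they have to be found in the camera images.
- crate_a: open-topped ochre plastic crate, 70 deep (own x) x 100 wide (own y) x 140 mm tall (own z), 4 mm walls, about 0.25 kg; origin at the centre of that block, 70 mm above the bench while upright. It stands free, open top (own z) up, own x roughly away from the robot. The stamped one. Which side of the line it stands on varies; lying on its side it slides when pushed low down (30 mm up).
- crate_b: open-topped ochre plastic crate, 70 deep (own x) x 100 wide (own y) x 140 mm tall (own z), 4 mm walls, about 0.25 kg; origin at the centre of that block, 70 mm above the bench while upright. It stands free, open top (own z) up, own x roughly away from the robot. The plain one, otherwise the same.
- stamp (a point): middle of crate_a's underside, with the stamp: a black ink ring 60 mm across with a bar in it, seen only once tipped. Tipped towards the robot, a crate's underside faces away from it, to the front camera, and the 140 x 70 mm sides face left and right
- crate_b_under (a point): middle of crate_b's underside, unmarked. Pushed level at about 120 mm height across its 70 mm depth, either crate tips about its opposite bottom edge without sliding, falls onto its side after some 70 mm of push, and then lies 70 mm high
- dispatch_line: the dispatch line: a flat grey tape strip on the bench between the crates, 400 mm long (own x, roughly away from the robot) x 60 mm wide (own y) with dark edges, flush with the bench (nothing to bump into); origin at its middle, at bench height
- bottle: bystander: small white jar, 48 mm across, 85 mm tall, beyond the crates near the middle; origin at the centre of its foot
- canister: bystander: open steel canister, 80 mm across, 100 mm tall, at the far side of the bench; origin at the centre of its foot
- dishes: bystander: stack of round culture dishes, 86 mm across, 70 mm tall, at the far left; origin at the centre of its foot
- tip_rack: bystander: low white pipette-tip rack, 120 x 82 x 47 mm tall, at the far right; origin at the centre of its foot

How it is judged:
By the outcome, as a careful person would: the job done as asked, in the order asked, and still so for the second after the job is handed in, with the robot touching nothing.
It also fails if it takes over 61 s, if anything falls off the work surface, if the arm or the gripper's body presses on something with over 40 N, if the wrist force passes 120 N, or if a joint passes its speed limit or range.

## Working session

There is one attempt and no reset: what is moved stays moved. The work goes in short steps, Python scripts to look and compute and a shell command to move; the robot and the scene stay as the last step left them, time stands still between calls to the robot, and variables do not carry over. Pictures are saved under pics/ and viewed, and the job is handed in when it is done.

```bash
ls; mkdir -p pics
cat > h.py <<'E'
import numpy as np,cv2
from workcell import get_obs, optics, ticket
def K(i):
    f=210/np.tan(np.radians(i["vfov"])/2); return f
def proj(i,X):
    R=np.array(i["R"]);t=np.array(i["t"]);c=R@np.array(X)+t;s=c[:2]/c[2];r2=s@s
    s=s*(1+i["k1"]*r2);return K(i)*s+np.array([i["cx"],i["cy"]])
def ray(i,u,v):
    d=(np.array([u,v])-[i["cx"],i["cy"]])/K(i);s=d.copy()
    for _ in range(20): s=d/(1+i["k1"]*(s@s))
    R=np.array(i["R"]);t=np.array(i["t"]);return -R.T@t,R.T@np.array([s[0],s[1],1])
def onz(i,u,v,z):
    o,d=ray(i,u,v);return o+d*(z-o[2])/d[2]
def shot(n,fn):
    i=optics.camera_info(n);p,d=optics.camera(n);cv2.imwrite("pics/"+fn,p[:,:,::-1]);np.save("pics/"+fn+".npy",d);return i,p,d
E
python3 - <<'E'
from h import *
o=get_obs();print(o)
for n in("top","side"):
    i,p,d=shot(n,n+"0.png");print(n,i)
E
```

```text
pics
{'clock': 0.0, 'joint_pos': array([-1.32002254e+00,  2.41441744e-01,  3.71035810e-03,  1.33520489e+00,
       -2.04990742e-06,  1.57077924e+00]), 'joint_vel': array([-3.55659625e-03,  3.89867613e-05,  1.19014982e-03,  1.45209753e-03,
       -1.43112926e-04, -9.01700178e-05]), 'tau': array([-1.08813398e-03, -3.72316504e+01,  2.52408725e+01,  1.69588550e-02,
       -1.47751043e-04,  2.54275236e-06]), 'eef_pos': array([ 0.12390694, -0.48369989,  0.21149335]), 'tool_rot': array([ 7.89990106e-01, -6.13118657e-01, -8.45886941e-04, -6.55226425e-04]), 'ft_force': array([-0.25486869,  0.10617335,  0.28094601]), 'ft_torque': array([ 0.02951691, -0.03051922, -0.02371442]), 'grip_width': 0.08533444082395357}
top {'vfov': 52.05958704645791, 'cx': 274.6383858075949, 'cy': 213.34374095584445, 'k1': -0.10929678589561637, 'R': array([[-6.95834410e-03, -9.99975346e-01, -9.42498267e-04],
       [-9.88749680e-01,  7.02105676e-03, -1.49414775e-01],
       [ 1.49417708e-01, -1.07784554e-04, -9.88774159e-01]]), 't': array([-0.01684355,  0.64066129,  1.07127621])}
side {'vfov': 55.34042014458805, 'cx': 279.5373327132746, 'cy': 209.22370106619908, 'k1': -0.0465389469126223, 'R': array([[ 0.9764179 , -0.21581367,  0.00570447],
       [-0.15121536, -0.70253322, -0.69539988],
       [ 0.15408437,  0.67813829, -0.71860035]]), 't': array([-0.61552694,  0.14262304,  1.10963391])}
```

View pics/top0.png

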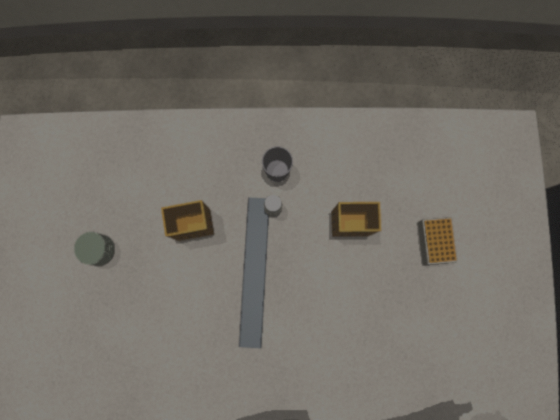

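View pics/side0.png

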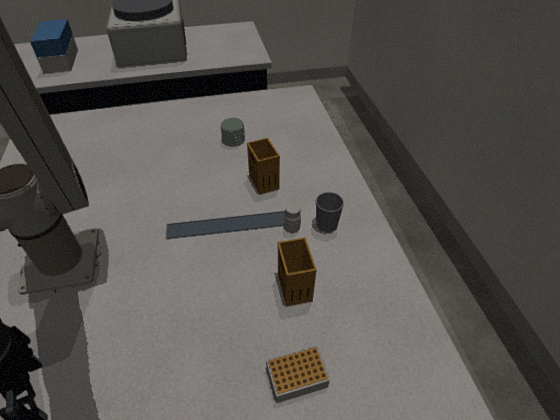

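Run:
```python
from h import *
for n in("top","side"):
    i=optics.camera_info(n);print(n,"pos",-np.array(i["R"]).T@np.array(i["t"]))
    p=cv2.imread(f"pics/{n}0.png");d=np.load(f"pics/{n}0.png.npy")
    hsv=cv2.cvtColor(p,cv2.COLOR_BGR2HSV)
    m=cv2.inRange(hsv,(10,120,50),(30,255,255));m=cv2.morphologyEx(m,cv2.MORPH_CLOSE,np.ones((5,5)))
    # world points from depth, ochre
    num,lab,st,c=cv2.connectedComponentsWithStats(m)
    for k in range(1,num):
        if st[k,4]<150: continue
        vs,us=np.nonzero(lab==k);P=[]
        for u,v in zip(us,vs):
            if d[v,u]>0:
                o,r=ray(i,u,v);P.append(o+r*d[v,u])
        P=np.array(P);print(c[k],st[k],"min",P.min(0).round(3),"max",P.max(0).round(3))
        T=P[(P[:,2]>.13)&(P[:,2]<.15)]
        if len(T)>10: print(" rim",T.min(0).round(3),T.max(0).round(3),cv2.minAreaRect((T[:,:2]*1000).astype(np.float32)))
i=optics.camera_info("top")
print("line ends",[onz(i,*q,0).round(3) for q in((249,198),(269,198),(240,346),(261,347))])
print("bottle top",onz(i,274,206,.085),"canister",onz(i,277,160,.1))
print(optics.camera_info("wrist"))
shot("wrist","w0.png")
```

```text
top pos [ 0.47326881 -0.02122579  1.15495862]
[187.01117886 219.69613821] [162 201  46  36 984] min [ 0.576  0.142 -0.001] max [0.658 0.25  0.144]
 rim [0.576 0.142 0.13 ] [0.658 0.25  0.144] ((616.8843383789062, 196.94085693359375), (71.43376159667969, 99.50138854980469), 10.547636985778809)
[355.44431555 219.00696056] [337 202  43  31 862] min [ 0.582 -0.273 -0.002] max [ 0.653 -0.173  0.146]
 rim [ 0.582 -0.273  0.13 ] [ 0.653 -0.173  0.146] ((617.5410766601562, -222.49644470214844), (99.91769409179688, 70.74942016601562), 89.4753646850586)
[439.95884004 240.15060804] [ 425  219   31   43 1069] min [ 0.512 -0.494  0.041] max [ 0.623 -0.416  0.055]
side pos [ 0.45160107 -0.78512694  0.90007462]
[264.59888268 162.71061453] [247 138  32  56 895] min [0.577 0.139 0.003] max [0.66  0.252 0.145]
 rim [0.577 0.14  0.13 ] [0.66  0.252 0.145] ((617.735107421875, 195.57281494140625), (72.97378540039062, 107.07437133789062), 9.433310508728027)
[296.69459624 270.84153005] [ 278  238   38   67 1647] min [ 0.584 -0.279  0.003] max [ 0.656 -0.175  0.143]
 rim [ 0.584 -0.279  0.13 ] [ 0.656 -0.175  0.143] ((619.844482421875, -226.72091674804688), (71.91583251953125, 103.75045776367188), 0.02569384127855301)
[296.91899767 369.85897436] [ 269  347   58   47 1716] min [ 0.511 -0.496  0.042] max [ 0.625 -0.415  0.053]
line ends [array([0.691, 0.048, 0.   ]), array([ 0.69 , -0.006,  0.   ]), array([0.296, 0.072, 0.   ]), array([0.294, 0.017, 0.   ])]
bottle top [ 0.6537053  -0.01986212  0.085     ] canister [ 0.76929709 -0.02827356  0.1       ]
{'vfov': 69.35658299537037, 'cx': 278.46173932999295, 'cy': 212.86303280488403, 'k1': -0.0517281434016111, 'R': array([[ 0.24819915, -0.96870605, -0.00240171],
       [-0.91521212, -0.23530415,  0.32713718],
       [-0.31746489, -0.0789971 , -0.94497381]]), 't': array([-0.49800649, -0.04196903,  0.38162176])}
```

View pics/w0.png

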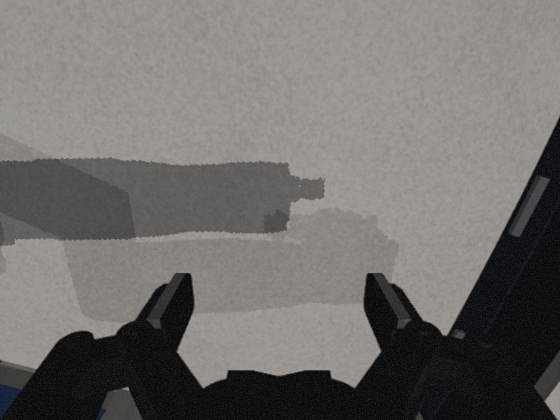

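```bash
cat >> h.py <<'E'
from scipy.spatial.transform import Rotation as Ro
def plan(xyz,yaw=None):
    o=get_obs();R=Ro.from_quat(o["tool_rot"]).as_matrix()
    s=R.T@(np.array(xyz)-o["eef_pos"])*100
    y=np.degrees(np.arctan2(R[1,0],R[0,0]))
    r=0 if yaw is None else -((yaw-y+180)%360-180)
    print("t",o["clock"],"pos",o["eef_pos"].round(4),"yaw",y.round(1),"j",o["joint_pos"].round(2),"| shift cm",s.round(2),"roll",round(r,1))
E
python3 -c "
from h import *
plan([.56,-.32,.23],-90);plan([.678,-.215,.21],-90)"
```

```text
t 0.15 pos [ 0.1239 -0.4839  0.2117] yaw -75.6 j [-1.32  0.24  0.    1.34 -0.    1.57] | shift cm [ -5.06 -46.31  -1.82] roll 14.4
t 0.15 pos [ 0.1239 -0.4839  0.2117] yaw -75.6 j [-1.32  0.24  0.    1.34 -0.    1.57] | shift cm [-12.3  -60.34   0.19] roll 14.4
```

```bash
python3 -m inch '[[[0,-1.2,-6,-0.5,3],[0,-2.4,-12,-1,6],[0,-3.6,-18,-1.5,9],[0,-4.6,-24,-1.5,12],[0,-5.6,-29,-1.5,14.4]]]'
python3 -c "
from h import *
plan([.678,-.215,.22],-90)"
```

```text
clock: 0.78
eef_pos: [0.3928, -0.3564, 0.2266]
tool_rot: [-0.707, 0.707, 0.001, 0.0]
ft_force: [-0.3, -0.6, 0.0]
grip_width: 0.0001
t 0.775 pos [ 0.3928 -0.3564  0.2266] yaw -90.1 j [-0.74  0.3   0.12  1.39  0.    2.41] | shift cm [-14.17 -28.5    0.67] roll -0.1
```

```bash
python3 -m inch '[[[0,-3,-6,0,0],[0,-6,-12,0,0],[0,-9,-18,0,0],[0,-12,-24,0.3,0],[0,-14.2,-28.5,0.6,0]]]'
python3 -c "
from h import *
plan([.678,-.218,.124],-90)
i,p,d=shot('wrist','w1.png')
i,p,d=shot('side','s1.png')"
```

```text
clock: 1.4
eef_pos: [0.6721, -0.2172, 0.2208]
tool_rot: [-0.707, 0.707, 0.001, 0.0]
ft_force: [0.7, -0.2, -0.2]
grip_width: 0.0001
t 1.4 pos [ 0.6721 -0.2172  0.2208] yaw -90.1 j [-0.31  0.7   0.74  1.62  0.    2.83] | shift cm [ 0.09 -0.59  9.68] roll -0.1
```

View pics/w1.png

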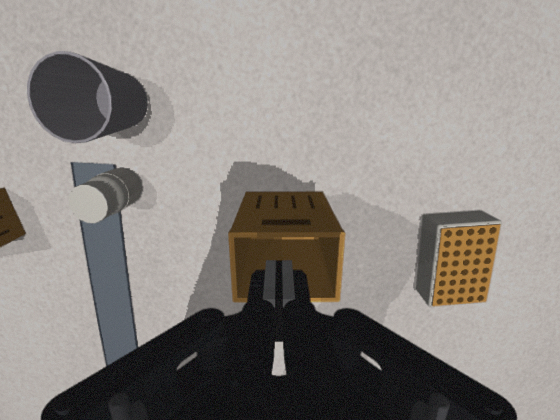

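View pics/s1.png

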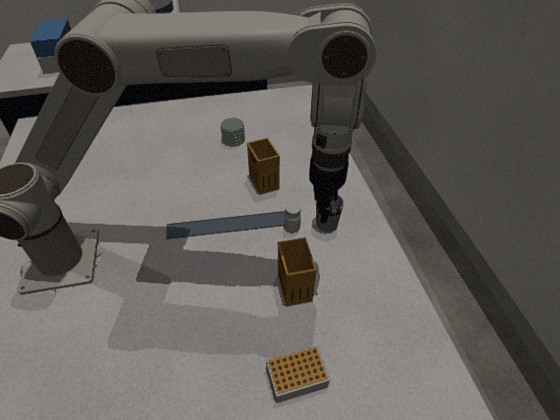

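```bash
python3 -m inch '[[[0,0,-1,0,0],[0,0.1,-1,3,0],[0,0.1,-1,6,0],[0,0.1,-1,9,0],[0,0.1,-1,9.7,0]]]'
python3 -c "
from h import *
plan([.56,-.218,.124],-90)
i,p,d=shot('wrist','w2.png')"
```

```text
clock: 2.12
eef_pos: [0.6817, -0.2137, 0.1145]
tool_rot: [0.709, -0.705, -0.006, 0.002]
ft_force: [-0.4, -0.4, -0.1]
grip_width: 0.0001
t 2.125 pos [ 0.6817 -0.2137  0.1145] yaw -89.7 j [-0.31  0.74  0.55  1.39  0.    2.83] | shift cm [ 0.36 12.18 -0.82] roll 0.3
```

View pics/w2.png

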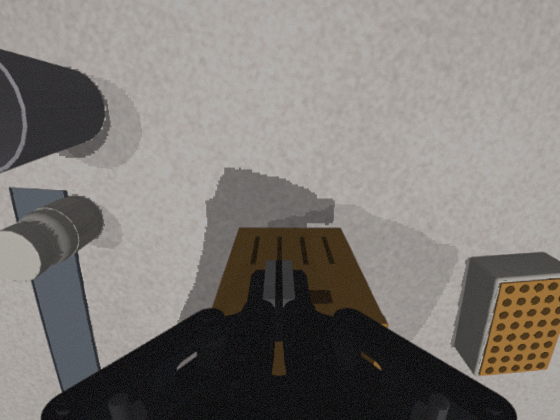

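```bash
python3 -m inch '[[[0,0.2,1.2,-0.7,0],[0,0.2,2.4,-0.7,0],[0,0.2,3.6,-0.7,0],[0,0.2,4.8,-0.7,0],[0,0.2,6,-0.7,0]]]'
python3 -c "
from h import *
plan([.56,-.218,.124],-90)"
```

```text
clock: 2.8
eef_pos: [0.6224, -0.2169, 0.1256]
tool_rot: [0.709, -0.705, -0.004, 0.0]
ft_force: [-0.8, 0.1, -0.2]
grip_width: 0.0001
t 2.8 pos [ 0.6224 -0.2169  0.1256] yaw -89.7 j [-0.34  0.61  0.34  1.31  0.    2.8 ] | shift cm [0.08 6.24 0.2 ] roll 0.3
```

```bash
python3 -m inch '[[[0,0,1.2,0.2,0],[0,0,2.4,0.2,0],[0,0,3.6,0.2,0],[0,0,4.4,0.2,0],[0,0,5,0.2,0]]]'
python3 -c "
from h import *
plan([.56,-.218,.124],-90)
i,p,d=shot('wrist','w3.png')
i,p,d=shot('side','s3.png')"
```

```text
clock: 3.42
eef_pos: [0.5724, -0.2176, 0.1255]
tool_rot: [0.709, -0.705, -0.003, -0.0]
ft_force: [0.2, 0.4, -0.6]
grip_width: 0.0001
t 3.425 pos [ 0.5724 -0.2176  0.1255] yaw -89.7 j [-0.36  0.51  0.18  1.24  0.    2.77] | shift cm [0.04 1.24 0.15] roll 0.3
```

View pics/w3.png

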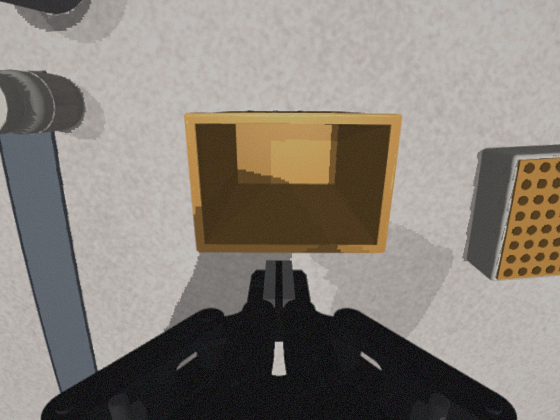

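View pics/s3.png

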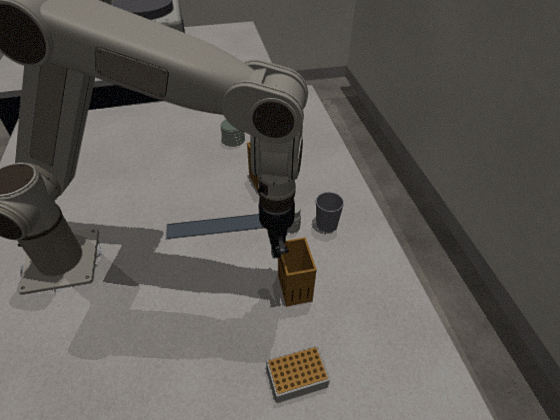

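Run:
```python
from h import *
i=optics.camera_info('wrist')
d=np.load('pics/w3.png.npy')
for u,v in((270,265),(288,265),(278,268),(270,290),(190,118),(398,118),(200,249),(384,249)):
    o,r=ray(i,u,v);print((u,v),(o+r*d[v,u]).round(4))
print("o",o)
```

```text
(270, 265) [ 0.584  -0.2123  0.1534]
(288, 265) [ 0.5837 -0.2212  0.1529]
(278, 268) [ 0.5845 -0.2162  0.1573]
(270, 290) [ 0.5831 -0.2129  0.1737]
(190, 118) [ 0.6529 -0.1749  0.1395]
(398, 118) [ 0.6535 -0.2722  0.138 ]
(200, 249) [ 0.5851 -0.174   0.1386]
(384, 249) [ 0.5857 -0.2734  0.1386]
o [ 0.65796375 -0.21679006  0.28586544]
```

Run:
```python
from h import *
i=optics.camera_info('wrist')
for z in(.1,.11,.12,.13,.14,.15):print(z,proj(i,[.5834,-.2176,z]).round(0))
d2=np.load('pics/w2.png.npy')
d=np.load('pics/w3.png.npy')
for v in range(250,300,4):
    o,r=ray(i,278,v);print(v,(o+r*d[v,274]).round(3),(d2[v,274]*r-r*d[v,274]).round(3))
```

```text
0.1 [281. 226.]
0.11 [281. 232.]
0.12 [281. 238.]
0.13 [281. 246.]
0.14 [281. 254.]
0.15 [281. 263.]
250 [ 0.585 -0.216  0.139] [-0.04  0.   -0.08]
254 [ 0.511 -0.215 -0.001] [ 0.035 -0.     0.068]
258 [ 0.506 -0.216 -0.001] [ 0.04  -0.     0.075]
262 [ 0.583 -0.216  0.149] [ 0.001 -0.     0.002]
266 [ 0.584 -0.216  0.154] [ 0. -0.  0.]
270 [ 0.584 -0.216  0.158] [ 0.001 -0.     0.001]
274 [ 0.584 -0.216  0.161] [ 0. -0.  0.]
278 [ 0.584 -0.216  0.165] [-0.  0. -0.]
282 [ 0.584 -0.216  0.168] [ 0. -0.  0.]
286 [ 0.583 -0.216  0.171] [ 0.    -0.     0.001]
290 [ 0.584 -0.216  0.175] [ 0. -0.  0.]
294 [ 0.584 -0.216  0.178] [-0.     0.    -0.001]
298 [ 0.583 -0.216  0.18 ] [-0.  0. -0.]
```

Run:
```python
import cv2
a=cv2.imread('pics/w3.png')[220:320,180:400];cv2.imwrite('pics/w3c.png',cv2.resize(a,None,fx=3.5,fy=3.5))
```

```text
(no output)
```

View pics/w3c.png

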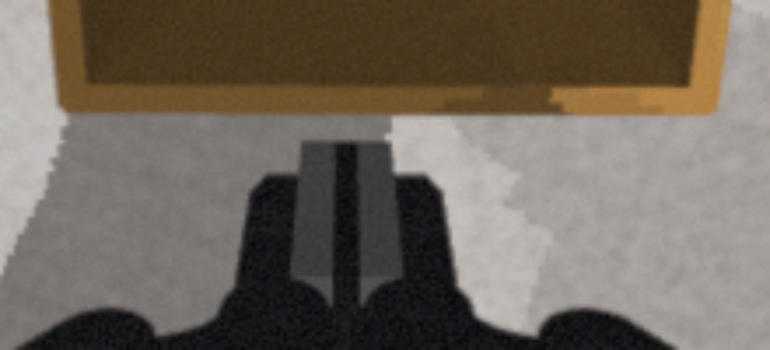

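Run:
```python
from h import *
i=optics.camera_info('side')
d=np.load('pics/s3.png.npy')
for v in range(236,268,2):
    o=[]
    for u in (276,279,282,285):
        c,r=ray(i,u,v);o.append((c+r*d[v,u]).round(3).tolist())
    print(v,o)
print(proj(i,get_obs()["eef_pos"]))
a=cv2.imread('pics/s3.png')[160:320,220:360];cv2.imwrite('pics/s3c.png',cv2.resize(a,None,fx=4,fy=3.7))
```

```text
236 [[0.565, -0.255, 0.26], [0.571, -0.255, 0.257], [0.577, -0.257, 0.258], [0.589, -0.236, 0.232]]
238 [[0.564, -0.26, 0.259], [0.571, -0.256, 0.252], [0.577, -0.257, 0.252], [0.59, -0.234, 0.222]]
240 [[0.564, -0.26, 0.253], [0.57, -0.26, 0.251], [0.577, -0.258, 0.247], [0.589, -0.235, 0.217]]
242 [[0.565, -0.254, 0.238], [0.57, -0.26, 0.245], [0.576, -0.265, 0.249], [0.603, -0.181, 0.142]]
244 [[0.569, -0.235, 0.208], [0.569, -0.265, 0.244], [0.575, -0.268, 0.246], [0.604, -0.18, 0.132]]
246 [[0.57, -0.231, 0.196], [0.569, -0.267, 0.239], [0.575, -0.27, 0.241], [0.583, -0.263, 0.231]]
248 [[0.563, -0.265, 0.232], [0.568, -0.269, 0.235], [0.574, -0.272, 0.238], [0.581, -0.272, 0.236]]
250 [[0.561, -0.273, 0.235], [0.567, -0.277, 0.239], [0.573, -0.275, 0.235], [0.579, -0.278, 0.237]]
252 [[0.56, -0.277, 0.234], [0.566, -0.279, 0.236], [0.572, -0.28, 0.235], [0.579, -0.278, 0.231]]
254 [[0.561, -0.272, 0.221], [0.566, -0.281, 0.231], [0.588, -0.215, 0.141], [0.604, -0.18, 0.093]]
256 [[0.57, -0.232, 0.16], [0.577, -0.232, 0.159], [0.587, -0.22, 0.14], [0.604, -0.18, 0.084]]
258 [[0.593, -0.121, 0.003], [0.585, -0.196, 0.102], [0.586, -0.226, 0.14], [0.605, -0.179, 0.074]]
260 [[0.593, -0.123, -0.004], [0.585, -0.196, 0.093], [0.584, -0.231, 0.14], [0.605, -0.179, 0.066]]
262 [[0.591, -0.133, 0.001], [0.585, -0.196, 0.085], [0.584, -0.232, 0.133], [0.605, -0.179, 0.057]]
264 [[0.59, -0.14, 0.0], [0.585, -0.195, 0.076], [0.585, -0.229, 0.121], [0.589, -0.243, 0.139]]
266 [[0.588, -0.146, -0.0], [0.585, -0.197, 0.07], [0.585, -0.229, 0.113], [0.587, -0.25, 0.14]]
[275.6568487  260.06586629]
```

View pics/s3c.png

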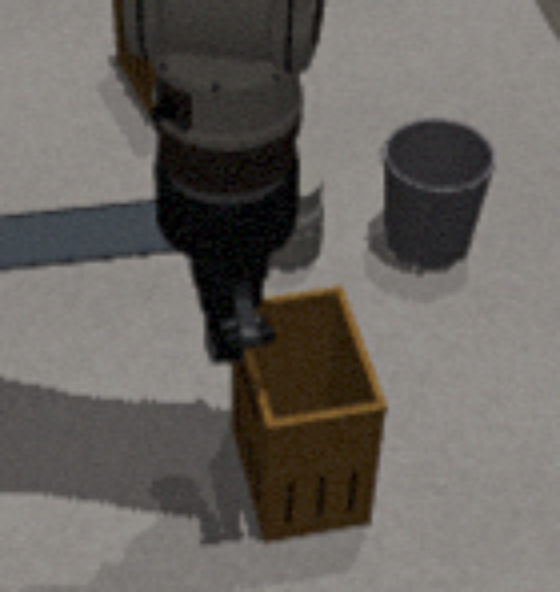

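```bash
python3 -m inch '[[[0,0,0,-4,0],[0,0,-3,-5,0],[0,0.3,-7,-5,0],[0,0.3,-10.8,-5,0],[0,0.3,-10.8,-5,0]]]'
python3 -c "
from h import *
plan([.682,-.222,.09],-90)"
```

```text
clock: 4.15
eef_pos: [0.6823, -0.2194, 0.1712]
tool_rot: [0.709, -0.705, -0.004, 0.001]
ft_force: [0.4, 0.2, 0.2]
grip_width: -0.0002
t 4.15 pos [ 0.6823 -0.2194  0.1712] yaw -89.6 j [-0.31  0.73  0.68  1.53  0.    2.82] | shift cm [ 0.3  -0.02  8.12] roll 0.4
```

```bash
python3 -m inch '[[[0,0.2,0,2,0],[0,0.2,0,4,0],[0,0.2,0,6,0],[0,0.2,0,8,0],[0,0.2,0,8,0]]]'
python3 - <<'E'
from h import *
plan([.58,-.222,.09],-90)
i,p,d=shot('wrist','w4.png')
for v in range(252,300,6):
    o,r=ray(i,274,v);print(v,(o+r*d[v,274]).round(3))
E
```

```text
clock: 4.78
eef_pos: [0.6795, -0.2206, 0.0894]
tool_rot: [0.709, -0.705, -0.007, 0.002]
ft_force: [-0.6, -0.2, -0.4]
grip_width: 0.0
t 4.775 pos [ 0.6795 -0.2206  0.0894] yaw -89.7 j [-0.32  0.76  0.51  1.34  0.    2.82] | shift cm [0.08 9.95 0.05] roll 0.3
252 [ 0.655 -0.216  0.032]
258 [ 0.655 -0.216  0.043]
264 [ 0.692 -0.217  0.118]
270 [ 0.692 -0.218  0.123]
276 [ 0.692 -0.218  0.128]
282 [ 0.691 -0.218  0.133]
288 [ 0.692 -0.218  0.138]
294 [ 0.692 -0.218  0.142]
```

View pics/w4.png

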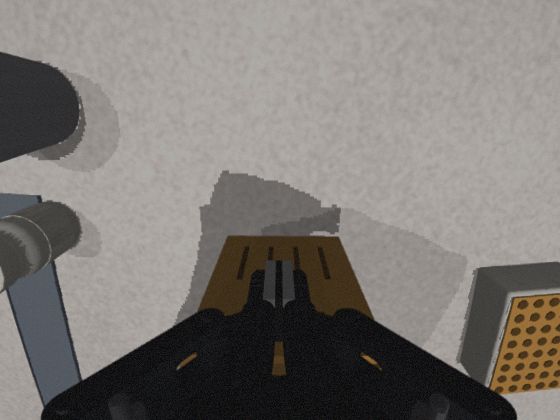

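```bash
python3 -m inch '[[[0,0,1,0,0],[0,0,2.2,0,0],[0,0,3.4,0,0],[0,0,4.6,0,0],[0,0,5.8,0,0]]]'
python3 - <<'E'
from h import *
plan([.58,-.222,.09],-90)
i,p,d=shot('side','s4.png')
E
```

```text
clock: 5.45
eef_pos: [0.6234, -0.2217, 0.094]
tool_rot: [0.709, -0.705, -0.003, 0.0]
ft_force: [1.0, -0.2, 1.5]
grip_width: 0.0006
t 5.45 pos [ 0.6234 -0.2217  0.094 ] yaw -89.6 j [-0.34  0.63  0.3   1.24  0.    2.79] | shift cm [0.01 4.33 0.42] roll 0.4
```

View pics/s4.png

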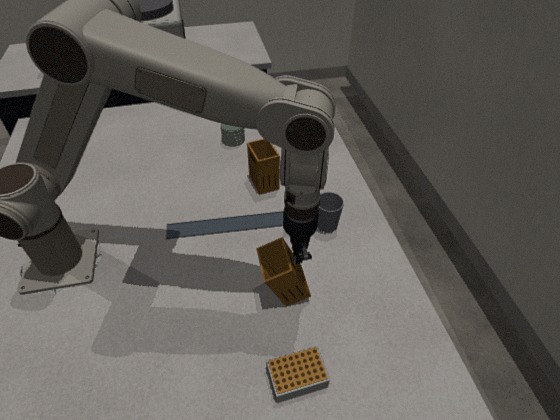

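```bash
python3 -m inch '[[[0,0,1.2,0.3,0],[0,0,2.4,0.3,0],[0,0,3.6,0.3,0],[0,0,4.6,0.3,0],[0,0,4.6,0,0]]]'
python3 - <<'E'
from h import *
plan([.65,-.222,.18],-90)
i,p,d=shot('side','s5.png')
E
```

```text
clock: 6.12
eef_pos: [0.5753, -0.2221, 0.095]
tool_rot: [0.709, -0.705, -0.004, 0.001]
ft_force: [0.3, -0.1, 0.2]
grip_width: -0.0002
t 6.125 pos [ 0.5753 -0.2221  0.095 ] yaw -89.7 j [-0.37  0.55  0.15  1.18  0.    2.77] | shift cm [-0.02 -7.41 -8.55] roll 0.3
```

View pics/s5.png

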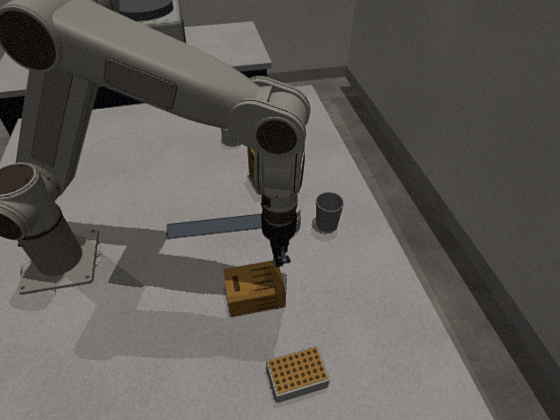

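The right crate lies on its side (px ~225–285, 262–312). Back off and look at its underside.

```bash
python3 -m inch '[[[0,0,0,-3,0],[0,0,-2,-6,0],[0,0,-4,-8.5,0],[0,0,-7,-8.5,0],[0,0,-7,-8.5,0]]]'
python3 - <<'E'
from h import *
i,p,d=shot('wrist','w6.png')
plan([.67,.185,.18],-90)
E
```

```text
clock: 6.8
eef_pos: [0.6487, -0.2219, 0.1796]
tool_rot: [0.709, -0.705, -0.003, 0.0]
ft_force: [-0.3, -1.0, 0.2]
grip_width: -0.0002
t 6.85 pos [ 0.6472 -0.2219  0.1793] yaw -89.6 j [-0.33  0.65  0.55  1.48  0.    2.8 ] | shift cm [-40.68  -2.53   0.1 ] roll 0.4
```

View pics/w6.png

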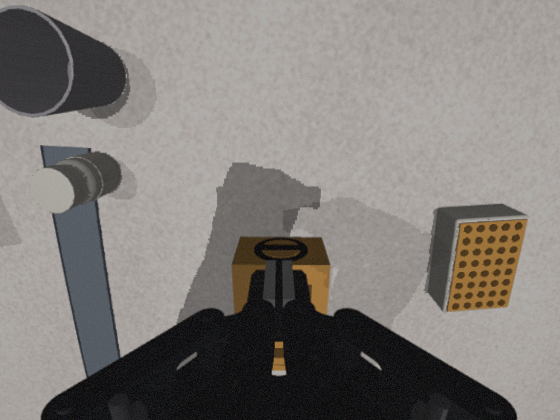

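```bash
python3 -m inch '[[[0,-5,0,0,-3],[0,-11,0,0,-6],[0,-17,0,0,-10],[0,-23,0,0,-14],[0,-29,0,0,-18]]]'
python3 - <<'E'
from h import *
plan([.678,.208,.18],-68)
E
```

```text
clock: 7.48
eef_pos: [0.6442, 0.0693, 0.1807]
tool_rot: [0.811, -0.585, -0.004, 0.0]
ft_force: [1.1, -0.5, 0.1]
grip_width: -0.0001
t 7.475 pos [0.6442 0.0693 0.1807] yaw -71.6 j [0.1  0.56 0.4  1.42 0.   2.92] | shift cm [-12.08  -7.59   0.11] roll -3.6
```

```bash
python3 -m inch '[[[0,-4,-2.5,0,-1.5],[0,-8,-5,0,-3],[0,-12.1,-7.6,0,-3.6],[0,-12.1,-7.6,0,-3.6],[0,-12.1,-7.6,0,-3.6]]]'
python3 - <<'E'
from h import *
plan([.678,.208,.09],-68)
i,p,d=shot('wrist','w7.png')
E
```

```text
clock: 8.1
eef_pos: [0.6773, 0.2076, 0.1807]
tool_rot: [0.829, -0.559, -0.004, 0.001]
ft_force: [-0.3, 0.1, -0.0]
grip_width: 0.0004
t 8.1 pos [0.6773 0.2076 0.1807] yaw -68.0 j [0.29 0.71 0.66 1.53 0.01 3.05] | shift cm [ 0.04 -0.14  9.07] roll 0.0
```

View pics/w7.png

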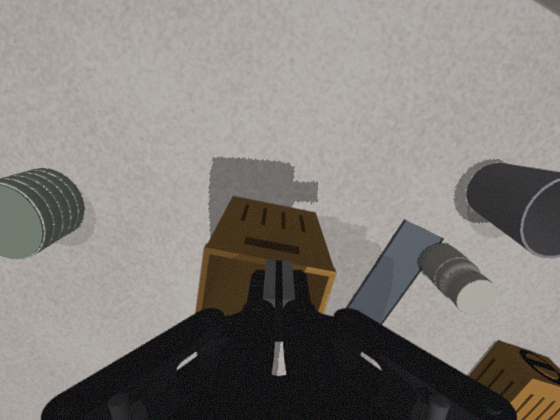

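```bash
python3 -m inch '[[[0,0,-0.2,2,0],[0,0,-0.3,4,0],[0,0,-0.2,6,0],[0,0,-0.2,8,0],[0,0,-0.2,9,0]]]'
python3 - <<'E'
from h import *
u=np.array([.983,.182,0])
e=np.array([.678,.208,.094])
plan(e-.06*u,-68)
plan(e-.105*u,-68)
E
```

```text
clock: 8.78
eef_pos: [0.6779, 0.2057, 0.0902]
tool_rot: [0.828, -0.56, -0.005, 0.002]
ft_force: [0.3, -0.5, 1.2]
grip_width: 0.0001
t 8.775 pos [0.6779 0.2057 0.0902] yaw -68.2 j [0.29 0.74 0.48 1.32 0.01 3.05] | shift cm [-1.39  5.79 -0.33] roll -0.2
t 8.775 pos [0.6779 0.2057 0.0902] yaw -68.2 j [0.29 0.74 0.48 1.32 0.01 3.05] | shift cm [-2.28 10.2  -0.29] roll -0.2
```

```bash
python3 -m inch '[[[0,-0.2,1,0,0],[0,-0.5,2.2,-0.1,0],[0,-0.8,3.4,-0.2,0],[0,-1.1,4.6,-0.3,0],[0,-1.4,5.8,-0.3,0]]]'
python3 - <<'E'
from h import *
u=np.array([.983,.182,0])
e=np.array([.678,.208,.094])
plan(e-.105*u,-68)
E
```

```text
clock: 9.4
eef_pos: [0.6196, 0.1962, 0.0954]
tool_rot: [0.828, -0.561, -0.004, 0.0]
ft_force: [0.5, -0.4, 0.2]
grip_width: 0.0004
t 9.4 pos [0.6196 0.1962 0.0954] yaw -68.2 j [0.3  0.61 0.26 1.23 0.01 3.07] | shift cm [-0.98  4.43  0.17] roll -0.2
```

```bash
python3 -m inch '[[[0,-0.2,1.2,0,0],[0,-0.5,2.4,0,0],[0,-0.8,3.6,0,0],[0,-1,4.4,0,0],[0,-1,4.5,0,0]]]'
python3 - <<'E'
from h import *
plan([.66,.2,.18],-70)
i,p,d=shot('side','s8.png')
E
```

```text
clock: 10.02
eef_pos: [0.574, 0.1883, 0.0963]
tool_rot: [0.828, -0.561, -0.003, 0.0]
ft_force: [-0.7, 0.0, 0.5]
grip_width: -0.0001
t 10.025 pos [0.574  0.1883 0.0963] yaw -68.3 j [0.31 0.52 0.11 1.16 0.01 3.08] | shift cm [ 2.05 -8.39 -8.41] roll 1.7
```

View pics/s8.png

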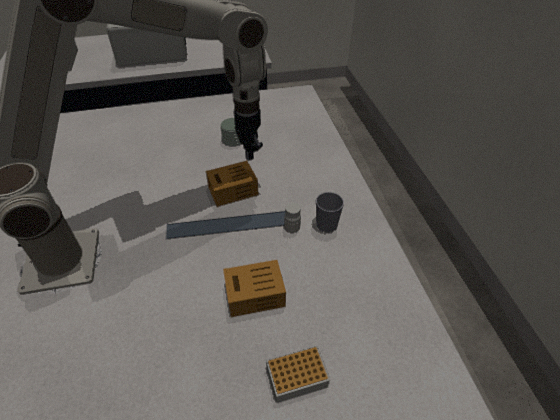

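Both lie on their sides (left px ~208–258,165–203; right ~225–285,262–312). Confirm the left underside.

```bash
python3 -m inch '[[[0,0,0,-3,0],[0,0.5,-2,-6,0],[0,1,-4,-8.4,0],[0,2,-8,-8.4,0],[0,2,-8,-8.4,0]]]'
python3 - <<'E'
from h import *
i,p,d=shot('wrist','w9.png')
shot('side','s9.png')
i,p,d=shot('top','t9.png')
E
```

```text
clock: 10.7
eef_pos: [0.6588, 0.1991, 0.1777]
tool_rot: [0.827, -0.562, -0.003, 0.0]
ft_force: [-0.2, -0.5, 0.3]
grip_width: 0.0
```

View pics/w9.png

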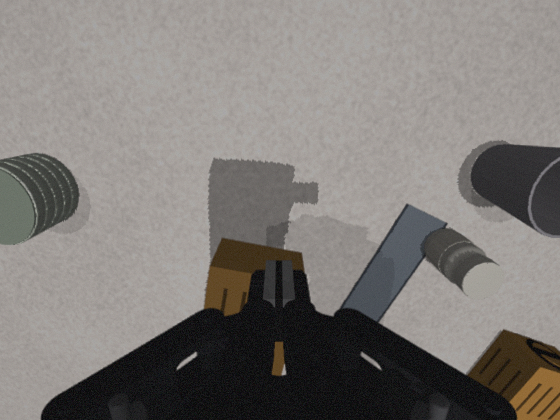

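View pics/t9.png

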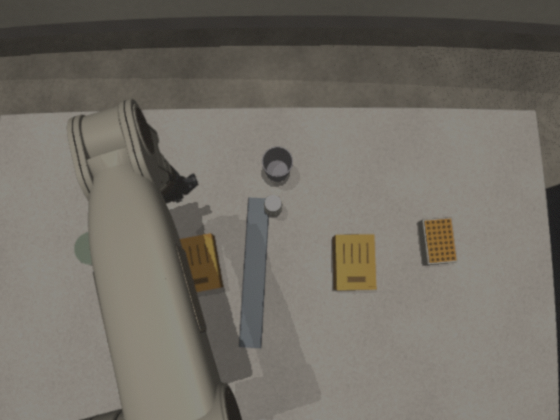

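```bash
cat > meas.py <<'E'
from h import *
def crates(n,fn):
    i=optics.camera_info(n);p=cv2.imread("pics/"+fn);d=np.load("pics/"+fn+".npy")
    hsv=cv2.cvtColor(p,cv2.COLOR_BGR2HSV)
    m=cv2.inRange(hsv,(10,120,40),(30,255,255));m=cv2.morphologyEx(m,cv2.MORPH_CLOSE,np.ones((7,7)))
    num,lab,st,c=cv2.connectedComponentsWithStats(m)
    for k in range(1,num):
        if st[k,4]<200: continue
        vs,us=np.nonzero(lab==k)
        P=np.array([ray(i,u,v)[0]+ray(i,u,v)[1]*d[v,u] for u,v in zip(us,vs) if d[v,u]>0])
        T=P[(P[:,2]>.06)&(P[:,2]<.08)]
        if len(T)>50: print(n,c[k].round(0),"z",P[:,2].max().round(3),"x",T[:,0].min().round(3),T[:,0].max().round(3),"y",T[:,1].min().round(3),T[:,1].max().round(3),[np.round(q,1) for q in cv2.minAreaRect((T[:,:2]*1000).astype(np.float32))])
E
python3 - <<'E'
from meas import *
crates("top","t9.png");crates("side","s9.png")
plan([.513,-.33,.18],0)
E
```

```text
top [202. 261.] z 0.6 x 0.445 0.586 y 0.117 0.22 [array([512.6, 168.3]), array([136.7,  80.1]), np.float64(10.8)]
top [354. 262.] z 0.078 x 0.444 0.581 y -0.273 -0.174 [array([ 512.5, -223.2]), array([136.2,  98.7]), np.float64(0.1)]
side [232. 183.] z 0.077 x 0.438 0.587 y 0.114 0.238 [array([512.2, 175.4]), array([140.2, 104.1]), np.float64(10.6)]
side [254. 288.] z 0.076 x 0.444 0.584 y -0.278 -0.174 [array([ 514.1, -225.8]), array([139.4, 104.3]), np.float64(0.6)]
t 10.85 pos [0.6559 0.199  0.1791] yaw -68.3 j [0.29 0.65 0.55 1.48 0.01 3.05] | shift cm [43.85 32.85 -0.16] roll -68.3
```

```bash
python3 -m inch '[[[6,5,3,0,-9],[6,9.5,6.5,0,-19],[6,14,10,0,-29],[6,18.5,13.5,0,-39],[6,23,17,0,-49]]]'
python3 - <<'E'
from h import *
plan([.513,-.318,.18],0)
E
```

```text
clock: 11.48
eef_pos: [0.5814, -0.079, 0.1796]
tool_rot: [0.986, -0.164, -0.003, -0.001]
ft_force: [0.7, -0.9, 0.6]
grip_width: 0.06
t 11.475 pos [ 0.5814 -0.079   0.1796] yaw -18.9 j [-0.14  0.43  0.2   1.34  0.    1.76] | shift cm [ 1.28 24.83 -0.07] roll -18.9
```

```bash
python3 -m inch '[[[6,0.3,5,0,-6],[6,0.6,10.5,0,-12],[6,0.9,16,0,-18.9],[6,1.2,21.5,0,-18.9],[6,1.3,24.8,0,-18.9]]]'
python3 - <<'E'
from h import *
plan([.513,-.318,.02],0)
i,p,d=shot('wrist','w10.png')
for u,v in ((200,270),(360,270)): 
    o,r=ray(i,u,v);print((o+r*d[v,u]).round(3))
E
```

```text
clock: 12.1
eef_pos: [0.5114, -0.3196, 0.1802]
tool_rot: [1.0, -0.001, -0.003, -0.001]
ft_force: [-0.1, 1.0, 0.8]
grip_width: 0.0596
t 12.1 pos [ 0.5114 -0.3196  0.1802] yaw -0.1 j [-0.56  0.47  0.25  1.36 -0.    1.02] | shift cm [ 0.25 -0.13 16.01] roll -0.1
[ 0.41  -0.429  0.001]
[ 0.605 -0.41   0.034]
```

View pics/w10.png

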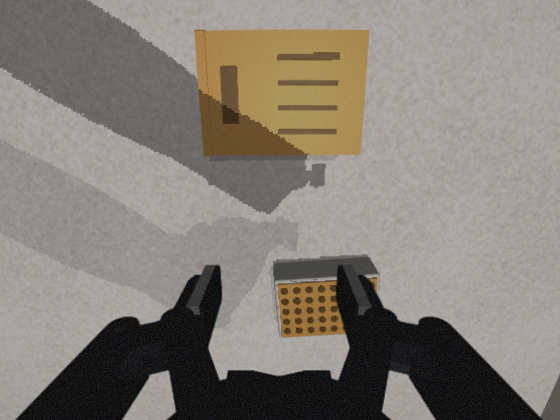

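```bash
python3 -m inch '[[[6,0.1,0,3,0],[6,0.2,0,6,0],[6,0.2,0,9,0],[6,0.2,0,12,0],[6,0.2,0,12,0]]]'
python3 - <<'E'
from h import *
plan([.513,-.315,.0],0)
i,p,d=shot('wrist','w11.png')
for u in(213,217,349):
  for v in range(262,290,4): 
    o,r=ray(i,u,v);print(u,v,(o+r*d[v,u]).round(3))
E
```

```text
clock: 12.78
eef_pos: [0.5088, -0.3211, 0.0581]
tool_rot: [1.0, -0.003, -0.006, -0.001]
ft_force: [0.1, -0.4, -1.2]
grip_width: 0.0601
t 12.775 pos [ 0.5088 -0.3211  0.0581] yaw -0.3 j [-0.56  0.55  0.06  1.09 -0.    1.02] | shift cm [ 0.48 -0.6   5.8 ] roll -0.3
213 262 [ 0.455 -0.354  0.   ]
213 266 [ 0.478 -0.309  0.089]
213 270 [ 0.478 -0.309  0.092]
213 274 [ 0.479 -0.309  0.095]
213 278 [ 0.48  -0.309  0.099]
213 282 [ 0.48  -0.311  0.099]
213 286 [ 0.48  -0.312  0.1  ]
217 262 [ 0.458 -0.354  0.   ]
217 266 [ 0.479 -0.309  0.088]
217 270 [ 0.48  -0.311  0.089]
217 274 [ 0.479 -0.313  0.089]
217 278 [ 0.48  -0.314  0.091]
217 282 [ 0.479 -0.316  0.09 ]
217 286 [ 0.48  -0.318  0.092]
349 262 [ 0.566 -0.353  0.001]
349 266 [ 0.545 -0.31   0.086]
349 270 [ 0.544 -0.31   0.09 ]
349 274 [ 0.543 -0.309  0.095]
349 278 [ 0.542 -0.309  0.099]
349 282 [ 0.542 -0.309  0.101]
349 286 [ 0.541 -0.309  0.105]
```

View pics/w11.png

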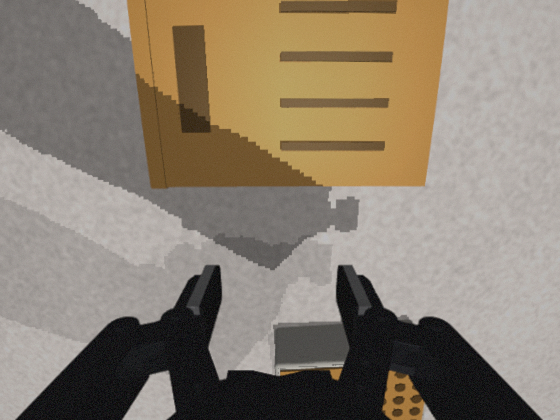

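```bash
python3 -m inch '[[[6,0.2,0,1.5,0],[6,0.3,0,3,0],[6,0.4,0,4.5,0],[6,0.4,0,5.5,0],[6,0.4,0,6.5,0]]]'
python3 - <<'E'
from h import *
plan([.513,-.285,-.01],0)
i,p,d=shot('wrist','w12.png')
for u in(213,349):
  for v in range(262,280,4): 
    o,r=ray(i,u,v);print(u,v,(o+r*d[v,u]).round(3))
shot('side','s12.png')
E
```

```text
clock: 13.45
eef_pos: [0.5136, -0.322, -0.006]
tool_rot: [1.0, -0.003, -0.004, -0.001]
ft_force: [0.8, 0.6, -0.1]
grip_width: 0.06
t 13.45 pos [ 0.5136 -0.322  -0.006 ] yaw -0.3 j [-0.56  0.62 -0.    0.95 -0.    1.02] | shift cm [-0.08 -3.7   0.4 ] roll -0.3
213 262 [ 0.476 -0.321 -0.   ]
213 266 [ 0.482 -0.31   0.023]
213 270 [ 0.483 -0.309  0.029]
213 274 [ 0.484 -0.31   0.031]
213 278 [ 0.484 -0.31   0.034]
349 262 [ 0.555 -0.32  -0.   ]
349 266 [ 0.549 -0.311  0.022]
349 270 [ 0.548 -0.31   0.027]
349 274 [ 0.548 -0.31   0.031]
349 278 [ 0.547 -0.31   0.034]
```

View pics/s12.png

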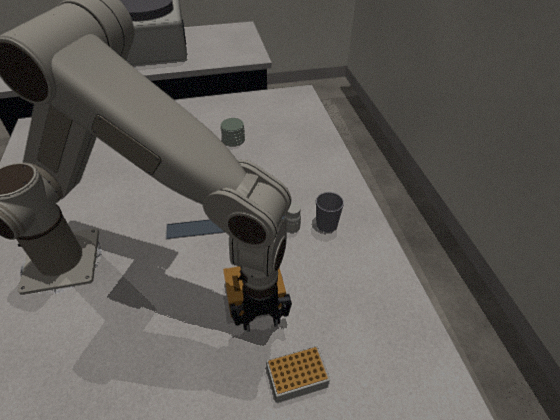

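```bash
python3 -m inch '[[[6,0,-1.5,0,0],[6,0,-3,0,0],[6,0,-4,0,0],[6,0,-5,0,0],[6,0,-6,0,0]]]'
python3 -m inch '[[[6,0,-1.2,0,0],[6,0,-2.4,0,0],[6,0,-3.6,0,0],[6,0,-4.8,0,0],[6,0,-6,0,0]]]'
python3 - <<'E'
from meas import *
plan([.513,-.03,-.006],0)
i,p,d=shot('wrist','w13.png')
E
```

```text
clock: 14.18
eef_pos: [0.5134, -0.2609, -0.0063]
tool_rot: [1.0, -0.003, -0.005, -0.001]
ft_force: [0.1, -1.9, 0.5]
grip_width: 0.06
clock: 14.8
eef_pos: [0.5136, -0.2001, -0.0062]
tool_rot: [1.0, -0.003, -0.005, -0.001]
ft_force: [-0.7, -0.7, 0.8]
grip_width: 0.06
t 14.8 pos [ 0.5136 -0.2001 -0.0062] yaw -0.3 j [-0.37  0.54 -0.17  0.88 -0.    1.21] | shift cm [-1.600e-01 -1.701e+01  1.000e-02] roll -0.3
```

View pics/w13.png

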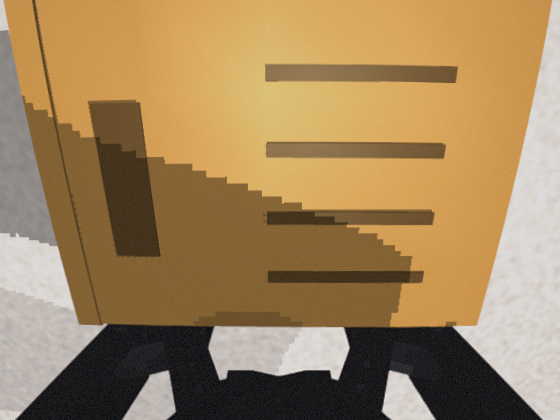

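Crate is squarely in contact and moving straight. Continue.

```bash
python3 -m inch '[[[6,0,-1.4,0,0],[6,0,-2.8,0,0],[6,0,-4.2,0,0],[6,0,-5.6,0,0],[6,0,-7,0,0]]]'
python3 -m inch '[[[6,0,-1.2,0,0],[6,0,-2.4,0,0],[6,0,-3.6,0,0],[6,0,-4.8,0,0],[6,0,-6,0,0]]]'
python3 - <<'E'
from meas import *
plan([.513,-.03,-.006],0)
i,p,d=shot('top','t14.png');crates("top","t14.png")
i,p,d=shot('side','s14.png');crates("side","s14.png")
E
```

```text
clock: 15.48
eef_pos: [0.5137, -0.1274, -0.006]
tool_rot: [1.0, -0.002, -0.005, -0.002]
ft_force: [-0.3, -1.4, 0.2]
grip_width: 0.0602
clock: 16.1
eef_pos: [0.5139, -0.0667, -0.0059]
tool_rot: [1.0, -0.002, -0.005, -0.002]
ft_force: [-0.4, -0.9, -1.0]
grip_width: 0.0599
t 16.1 pos [ 0.5139 -0.0667 -0.0059] yaw -0.2 j [-0.13  0.48 -0.26  0.84  0.    1.44] | shift cm [-0.11 -3.67  0.03] roll -0.2
top [197. 264.] z 0.079 x 0.437 0.586 y 0.117 0.235 [array([510.6, 178. ]), array([136.9,  98.8]), np.float64(10.6)]
top [261. 262.] z 0.077 x 0.446 0.582 y -0.024 0.044 [array([514.2,  10.6]), array([ 65.9, 136.9]), np.float64(88.2)]
side [227. 211.] z 0.316 x 0.437 0.574 y -0.081 0.221 [array([470.7,  55.8]), array([115.6, 323.3]), np.float64(17.4)]
```

View pics/t14.png

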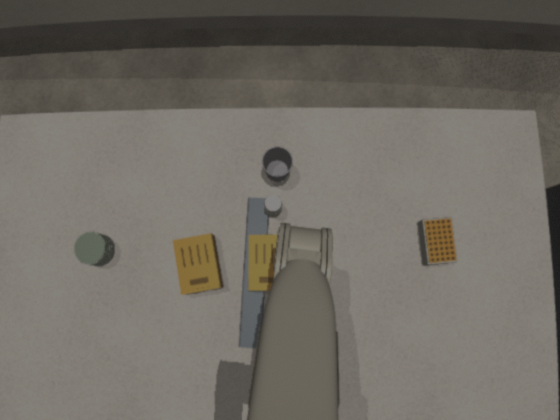

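View pics/s14.png

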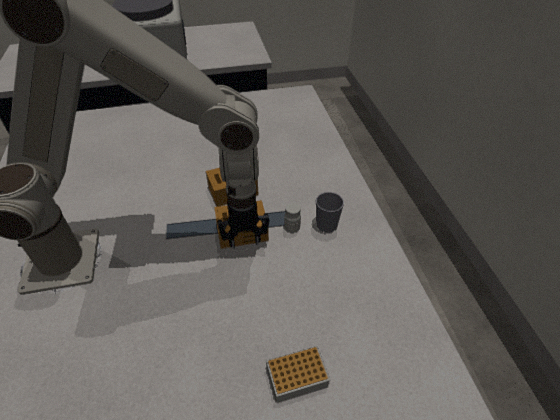

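```bash
python3 -m inch '[[[6,0,-1,0,0],[6,0,-2,0,0],[6,0,-3,0,0],[6,0,-3.7,0,0],[6,0,-3.7,0,0]]]'
python3 -m inch '[[[6,0,1,0,0],[6,0,3,0,0],[6,0,6,-3,0],[6,0,10,-8,0],[6,0,14,-14,0]]]'
python3 -m inch '[[[6,0,5,0,0],[6,0,10,0,0],[6,0,15,0,0],[6,0,20,0,0],[6,0,24,0,0]]]'
python3 - <<'E'
from meas import *
plan([.513,-.03,-.006],0)
i,p,d=shot('top','t15.png');crates("top","t15.png")
hsv=cv2.cvtColor(p,cv2.COLOR_RGB2HSV)
m=cv2.inRange(hsv,(95,40,40),(125,255,160));
for r in (205,215,225,300,310,320,330,340):
    u=np.nonzero(m[r,230:285])[0]+230
    if len(u): print(r,u.min(),u.max(),onz(i,u.min()-.5,r,0).round(4),onz(i,u.max()+.5,r,0).round(4))
i,p,d=shot('side','s15.png');crates("side","s15.png")
E
```

```text
clock: 16.82
eef_pos: [0.514, -0.0282, -0.0057]
tool_rot: [1.0, -0.0, -0.006, -0.002]
ft_force: [-0.0, -0.2, 0.4]
grip_width: 0.0599
clock: 17.45
eef_pos: [0.5144, -0.1645, 0.1253]
tool_rot: [1.0, -0.001, -0.006, -0.002]
ft_force: [1.0, -0.1, 0.1]
grip_width: 0.0602
clock: 18.08
eef_pos: [0.5129, -0.4075, 0.124]
tool_rot: [1.0, -0.002, -0.006, -0.002]
ft_force: [1.0, -0.6, -0.3]
grip_width: 0.0596
t 18.075 pos [ 0.5129 -0.4075  0.124 ] yaw -0.2 j [-0.67  0.61  0.33  1.31 -0.    0.91] | shift cm [ 2.000e-02 -3.768e+01  1.318e+01] roll -0.2
top [197. 264.] z 0.077 x 0.437 0.585 y 0.117 0.235 [array([510.7, 177.7]), array([137.1,  98.4]), np.float64(10.3)]
top [252. 262.] z 0.078 x 0.446 0.582 y -0.012 0.082 [array([514.4,  35.6]), array([ 94. , 135.4]), np.float64(89.7)]
side [222. 227.] z 0.517 x 0.445 0.475 y -0.019 0.015 [array([453.2,  -7.3]), array([22.9, 40.5]), np.float64(42.4)]
```

View pics/t15.png

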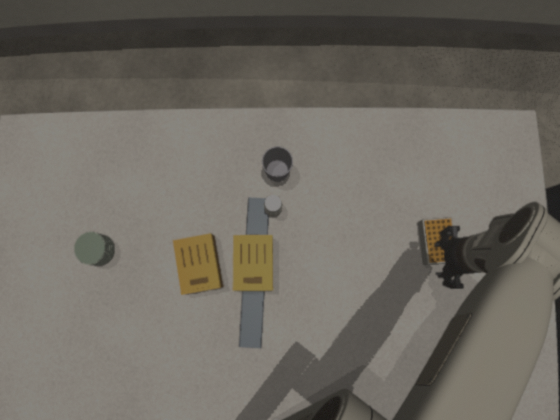

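View pics/s15.png

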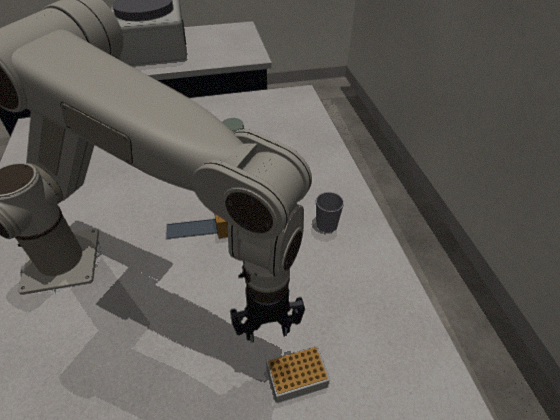

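Run:
```python
from h import *
i=optics.camera_info('top')
p=cv2.cvtColor(cv2.imread('pics/t0.png' if 0 else 'pics/top0.png'),cv2.COLOR_BGR2GRAY).astype(float)
p=cv2.GaussianBlur(p,(1,9),0)
L=[]
for r in (215,235,255,262,275,300,320,335):
    g=np.diff(p[r,232:285]);a=232+g.argmin();b=232+g.argmax()
    A=onz(i,a+.5,r,0);B=onz(i,b+.5,r,0);L.append(((A+B)/2)[:2]);print(r,a,b,A[:2].round(4),B[:2].round(4),(A[1]-B[1]).round(4))
L=np.array(L);c=np.polyfit(L[:,0],L[:,1],1);print("line y at .514",np.polyval(c,.514))
q=cv2.cvtColor(cv2.imread('pics/t15.png'),cv2.COLOR_BGR2HSV)
for r in (240,250,262,275,285):
    u=np.nonzero((q[r,222:290,1]>120))[0]+222;print(r,u.min(),u.max(),onz(i,u.min()-.5,r,.07).round(4),onz(i,u.max()+.5,r,.07).round(4))
```

```text
215 246 279 [0.6438 0.0551] [ 0.6432 -0.0345] 0.0896
235 244 267 [0.5893 0.0604] [ 0.5889 -0.0017] 0.0621
255 243 266 [0.5354 0.0629] [0.535  0.0012] 0.0617
262 243 266 [0.5167 0.0629] [0.5163 0.0013] 0.0616
275 242 265 [0.4821 0.0655] [0.4818 0.0042] 0.0613
300 240 263 [0.4162 0.0707] [0.4159 0.0098] 0.061
320 239 262 [0.3639 0.0733] [0.3637 0.0126] 0.0607
335 238 261 [0.3249 0.0759] [0.3247 0.0154] 0.0605
line y at .514 0.030668943831820256
240 234 271 [0.5697 0.0833 0.07  ] [ 0.5691 -0.0129  0.07  ]
250 234 271 [0.5444 0.0831 0.07  ] [ 0.5438 -0.0128  0.07  ]
262 234 271 [0.5142 0.083  0.07  ] [ 0.5136 -0.0126  0.07  ]
275 234 271 [0.4817 0.0828 0.07  ] [ 0.4812 -0.0124  0.07  ]
285 234 271 [0.4568 0.0827 0.07  ] [ 0.4564 -0.0122  0.07  ]
```

```bash
python3 -c "
from h import *
print(get_obs()['ft_force'].round(1),get_obs()['clock']);print(ticket.job_done())"
```

```text
[0.2 0.7 0.5] 18.175
the job is handed in; nothing more can be done
None
```

The job is handed in at 18.2 s: both crates lie on their sides, and the stamped one is centred on the dispatch line.

- **Tipping:** I tipped both crates towards the robot. The wrist camera showed the ring and bar under the right-hand crate (crate_a). The left-hand crate (crate_b) showed no mark, though the finger hid part of its underside in that view.
- **Pushing:** I pushed crate_a sideways, with the fingertips about 22 mm above the bench. Its middle ended at y ≈ 0.033–0.035, against about 0.032 for the line's middle at that spot.
- **Last checks:** crate_b lies at about (0.51, 0.18), with its nearest edge about 50 mm clear of the tape. I saw no sign that the other things on the bench had moved, and the gripper ended in free air. The forces read at the end of each move stayed around 2 N or less.

**What disagreed:**
- **Fingertip height:** the cameras put the fingertips about 25 mm above the reported TCP, where the description puts them 14 mm beyond it. My first tipping pass therefore went over the crate's rim without moving it, so I repeated it lower.
- **Outlier:** one automatic reading of the tape near the jar was spoiled, so I ignored it.
- **Side view:** the arm blocked crate_a in the last side picture, so its final position rests on the top camera alone.

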